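# Close a filter holder: clock the cover, then run its four nuts home crosswise

## Task

Close up the steel filter holder on the bench: turn its round cover clockwise, by the block in the middle, until it is fully home with the inlet nozzle above the outlet nozzle. Then tighten the four slack bar nuts clockwise in cross order, each nut followed by the one opposite it, about half a turn each until the nut just comes up solid, without forcing any nut past that point, so that the cover seats evenly. Leave the other things on the bench where they are.

Things in the scene. Friction and masses are not known exactly. Their poses are not given: they have to be found in the camera images.
- holder_center (a point): The filter holder: a low round steel vessel, 210 mm across, that stands immovable on the bench on rubber feet; its round flat cover is closed with four bar nuts on studs. This point lies on the holder's vertical axis, 58 mm above the bench, at the flat top of the cover. x, y axes: those of the holder; the outlet nozzle points along -y.
- cover_grip (a point): Centre of the grip block standing in the middle of the cover: 46 mm long (x axis, pointing to the inlet nozzle), 16 mm wide (y axis), 23 mm high (z axis, up). This point is 11.5 mm under the block's top and 10.5 mm above the flat of the cover. The cover turns about the vertical line through this point.
- inlet_tip (a point): Tip of the inlet nozzle, a level 9 mm hose nozzle that sticks out of one end of the grip block to 54 mm from the centre, 11 mm above the flat of the cover.
- outlet_tip (a point): Tip of the level outlet nozzle on the holder's base, 135 mm from the centre, 32 mm above the bench. With the cover fully home the inlet nozzle lies right above the line from the centre to this tip.
- cover (a joint): Turn of the cover in rad, clockwise from above positive. 0: anticlockwise as far as its four arc slots let it go; 0.36: the slot ends bear on the studs (solid stop, fully home). Starts between 0 and 0.12; rubs with about 0.12 N m and stays where it is left. While the nuts are slack it gives about 1 mm under 20 N of downward push.
- nut_a_bar (a point): Middle of the bar of nut A (opposite C), on the nut's axis, 80 mm from the holder's axis. Level steel bar 84 mm long (x axis), 11 mm thick, ball ends 14 mm, its centre line about 38.5 mm above the cover's flat at the start, 34 when solid (8 mm a turn). Under it a hub 27 mm across up to 24 mm, then a 19 mm neck ending 9 mm above this point. Order A, B, C, D anticlockwise from above.
- stud_a (a joint): Turn of the stud of nut A, rad. It is pressed into the base and must stay at 0: over 0.6 N m on the nut (19 N pushed sideways on the bar 32 mm off the axis) breaks it loose. Clockwise from above tightens the nut: 0.13 to 0.2 N m (4 to 6 N at 32 mm) for 2.6 to 4.0 rad, then it comes up solid on the stud's shoulder; how far differs each time and must be felt. The nut stays where it is left.
- nut_b_bar (a point): Middle of the bar of nut B (opposite D), on the nut's axis, 80 mm from the holder's axis. Level steel bar 84 mm long (x axis), 11 mm thick, ball ends 14 mm, its centre line about 38.5 mm above the cover's flat at the start, 34 when solid (8 mm a turn). Under it a hub 27 mm across up to 24 mm, then a 19 mm neck ending 9 mm above this point. Order A, B, C, D anticlockwise from above.
- stud_b (a joint): Turn of the stud of nut B, rad. It is pressed into the base and must stay at 0: over 0.6 N m on the nut (19 N pushed sideways on the bar 32 mm off the axis) breaks it loose. Clockwise from above tightens the nut: 0.13 to 0.2 N m (4 to 6 N at 32 mm) for 2.6 to 4.0 rad, then it comes up solid on the stud's shoulder; how far differs each time and must be felt. The nut stays where it is left.
- nut_c_bar (a point): Middle of the bar of nut C (opposite A), on the nut's axis, 80 mm from the holder's axis. Level steel bar 84 mm long (x axis), 11 mm thick, ball ends 14 mm, its centre line about 38.5 mm above the cover's flat at the start, 34 when solid (8 mm a turn). Under it a hub 27 mm across up to 24 mm, then a 19 mm neck ending 9 mm above this point. Order A, B, C, D anticlockwise from above.
- stud_c (a joint): Turn of the stud of nut C, rad. It is pressed into the base and must stay at 0: over 0.6 N m on the nut (19 N pushed sideways on the bar 32 mm off the axis) breaks it loose. Clockwise from above tightens the nut: 0.13 to 0.2 N m (4 to 6 N at 32 mm) for 2.6 to 4.0 rad, then it comes up solid on the stud's shoulder; how far differs each time and must be felt. The nut stays where it is left.
- nut_d_bar (a point): Middle of the bar of nut D (opposite B), on the nut's axis, 80 mm from the holder's axis. Level steel bar 84 mm long (x axis), 11 mm thick, ball ends 14 mm, its centre line about 38.5 mm above the cover's flat at the start, 34 when solid (8 mm a turn). Under it a hub 27 mm across up to 24 mm, then a 19 mm neck ending 9 mm above this point. Order A, B, C, D anticlockwise from above.
- stud_d (a joint): Turn of the stud of nut D, rad. It is pressed into the base and must stay at 0: over 0.6 N m on the nut (19 N pushed sideways on the bar 32 mm off the axis) breaks it loose. Clockwise from above tightens the nut: 0.13 to 0.2 N m (4 to 6 N at 32 mm) for 2.6 to 4.0 rad, then it comes up solid on the stud's shoulder; how far differs each time and must be felt. The nut stays where it is left.
- petri: Bystander: round shut petri dish, 90 mm across, 15 mm high, lying flat beside the holder. Origin at the centre of its underside.
- pen: Bystander: felt pen, 135 mm, lying to the left. Origin at the centre of its underside.
- forceps: Bystander: fine steel forceps, 125 mm, lying beside the holder. Origin at the centre of its underside.
- well_plate: Bystander: clear 6-well culture plate with lid, 127x85x20 mm. Origin at the centre of its underside.
- flask: Bystander: small culture flask with screw cap, lying, 102x50x32 mm. Origin at the centre of its underside.
- tape_roll: Bystander: roll of paper tape, 102 mm across, 25 mm high. Origin at the centre of its underside.
- lab_timer: Bystander: small upright bench timer, 66x30x59 mm. Origin at the centre of its underside.

How it is judged:
By the outcome, as a careful person would: the job done as asked, in the order asked, and still so for the second after the job is handed in, with the robot touching nothing.
It also fails if it takes over 72 s, if anything falls off the work surface, if the arm or the gripper's body presses on something with over 40 N, if the wrist force passes 120 N, or if a joint passes its speed limit or range.

## Robot

A 6-joint arm with a two-finger parallel gripper is mounted at the origin on a cart in front of the work surface, level with it; the furniture and walls round the work are solid. World frame = base frame: x ahead of the robot, y to its left, z up, the work surface at z = 0. Lengths are in m, angles in rad, forces in N, time in s.
With the tool pointing down it reaches from about 0.425 to 0.95 m from the base axis. Payload 3.5 kg.
Tool frame: the origin (TCP) lies at the very end of the fingers, on their centre line; the grasp point (between the pads) lies ctrl.tcp_to_grasp behind it (ctrl.tcp_to_grasp is the distance from the TCP to the grasp point, in m); z points along the fingers, y is the line along which they close (so a half turn about z gives the same grasp; the last joint's range is limited). The gripper opens to 85 mm and grips with 20 to 120 N. Pads are 22 mm wide; open, the fingers measure 114 mm over their backs; the gripper's body (76 mm by 85 mm) begins 54 mm behind the grasp point. The pads swing forward as they close: fully open they stand 13 mm farther back than shut.
Start: joints at [-1.31, 0.286, 1.577, -0, 1.279, -0.15], TCP at [0.27, -0.619, 0.231] pointing down, gripper open.
Joint ranges: [-2.77, 2.77], [-0.9, 2.22], [0.21, 2.48], [-1.53, 4.67], [0.24, 2.81], [-2.84, 2.84]. Speed limits (rad/s): [2.79, 2.79, 3.14, 3.14, 3.14, 3.14].

## Interface

Orientations are given as a unit quaternion [x, y, z, w].
In Python, from plant import ctrl gives the robot as it stands.
- The arm moves only by the shell command python3 -m inch 'ROWS' [FORCE]. ROWS is JSON, a list of rows, each an object with "slide": the shift along the tool's x, y, z in cm, a list of three; "turn": the turn about the tool's z in rad; "grip": the finger opening in cm, from 0 to 8.54. A call has 1 to 20 rows; each row is the pose to reach, as a shift and turn from the pose commanded when the call began, along the tool's axes at that moment; what a row does not reach only later rows make up. A row lasts 1/10 s, in which the tool goes at most 50 mm and 8.59 degrees, less where a joint would pass 70% of its speed; a pose out of reach is approached as far as the arm can. A call with a gripper value outside its range is refused whole. The fingers move at their own pace and stop on an object; FORCE is the grip in N (left out, the last holds). Time passes only in rows, so rows that repeat a pose let the fingers close. It gives the time, the measured TCP pose, the force, the opening and the grip force at its end, in the units of the state.
- ctrl.get_state(): the state, without advancing time (a new reading comes with each control period).
- ctrl.read_camera(name): name is "scene" or "side" or "wrist"; returns (picture, depth): 480x640x3 uint8, red, green, blue; 480x640 float32, m along the optical axis (not along the pixel's ray), 0 where there is no reading.
- ctrl.camera_info(name): a dict with "K" (3x3 intrinsics, pixels), "camera_from_world" (4x4, takes a point from world to camera coordinates); the wrist camera has in their place "T_tool_cam" (4x4, takes a point from camera to tool coordinates, whose origin is the TCP and whose axes are the flange's). Camera axes: x right, y down, z forward; pixel columns grow to the right and rows downward; lengths in m; the calibration is good to about 2 mm. A picture is of the moment at which its call begins: read the wrist's pose just before it. camera_info takes no time and is no camera call.
- ctrl.sign_off(): hands the job in; it is judged then, once.
The state is a dict: "time": time; "qpos": joint angles; "dq": joint speeds; "joint_efforts": joint torques, N m; "eef_pos": TCP position; "tcp_rot": TCP orientation; "contact_force": force on the tool from outside, world axes, zero at the start; "wrist_torque": the same for the moment, N m; "opening": opening from 0.0 (shut) to 1.0 (fully open); "finger_force": force on a finger pad.
Only numpy, scipy, OpenCV 4.12 (cv2) and the standard library are available. Lean on these libraries where they do the work, as an engineer would, in place of code of your own. Each camera call takes 0.05 s, during which the arm holds its last target. There are 200 camera calls.

## Working session

There is one attempt and no reset: what is moved stays moved. The work goes in short steps, Python scripts to look and compute and a shell command to move; the robot and the scene stay as the last step left them, time stands still between calls to the robot, and variables do not carry over. Pictures are saved under pics/ and viewed, at most 10 in all, crops included, and the job is handed in when it is done.

```bash
ls; mkdir -p pics
python3 - <<'E'
from plant import ctrl
import cv2,numpy as np
print(ctrl.get_state()); print(ctrl.tcp_to_grasp)
for n in ("scene","side","wrist"):
    im,d=ctrl.read_camera(n); cv2.imwrite(f"pics/{n}0.png",im[:,:,::-1]); np.save(f"pics/{n}0.npy",d)
    i=ctrl.camera_info(n); print(n,i)
E
```

```text
pics
{'time': 0.0, 'qpos': array([-1.30997825e+00,  2.87172386e-01,  1.57820303e+00, -1.01553654e-05,
        1.27860158e+00, -1.50009747e-01]), 'dq': array([-0.00101962, -0.00130852,  0.00121553, -0.00115132,  0.00113222,
        0.00217388]), 'joint_efforts': array([-1.45421368e-04, -4.05975938e+01, -2.92625588e+01, -1.40880816e-04,
        5.77209590e-03,  5.06406138e-06]), 'eef_pos': array([ 0.26941806, -0.61817174,  0.22992861]), 'tcp_rot': array([ 9.78975647e-01,  2.03973679e-01, -7.08705871e-05, -1.19007044e-03]), 'contact_force': array([-0.33429589,  0.28119942, -1.3552907 ]), 'wrist_torque': array([ 0.00375829, -0.00793375,  0.01009107]), 'finger_force': 0.0, 'opening': 0.9945749143086744}
0.0187
scene {'K': array([[523.5376578 ,   0.        , 324.88074324],
       [  0.        , 523.5376578 , 235.80252152],
       [  0.        ,   0.        ,   1.        ]]), 'camera_from_world': array([[ 0.48806639, -0.8726729 , -0.01527133, -0.31460313],
       [-0.67129666, -0.36414405, -0.64556945,  0.37466574],
       [ 0.55780999,  0.32533234, -0.76354887,  1.35631071],
       [ 0.   
[... 304 characters left out ...]
[-0.42351726,  0.72797295, -0.53915537,  0.31510099],
       [ 0.28257446, -0.45930948, -0.8421321 ,  1.14158087],
       [ 0.        ,  0.        ,  0.        ,  1.        ]])}
wrist {'K': array([[348.97258223,   0.        , 319.12138595],
       [  0.        , 348.97258223, 236.36963186],
       [  0.        ,   0.        ,   1.        ]]), 'T_tool_cam': array([[-1.11395582e-03, -9.49759655e-01, -3.12978204e-01,
         7.91867090e-02],
       [ 9.99998882e-01, -7.45635218e-04, -1.29651305e-03,
         7.26866977e-04],
       [ 9.98008214e-04, -3.12979299e-01,  9.49759424e-01,
        -1.43363921e-01],
       [ 0.00000000e+00,  0.00000000e+00,  0.00000000e+00,
         1.00000000e+00]])}
```

View pics/scene0.png

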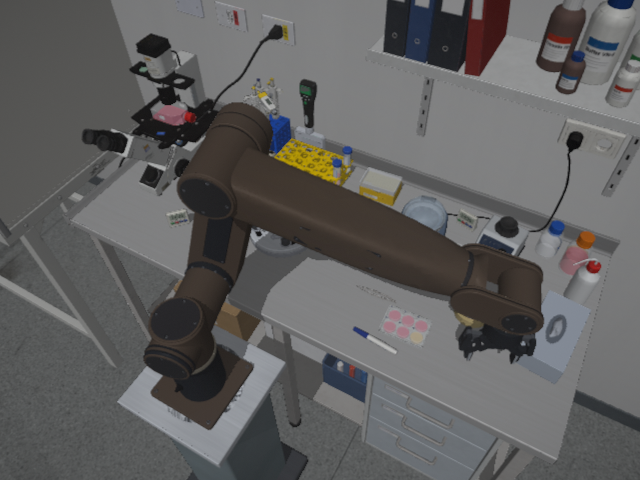

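View pics/side0.png

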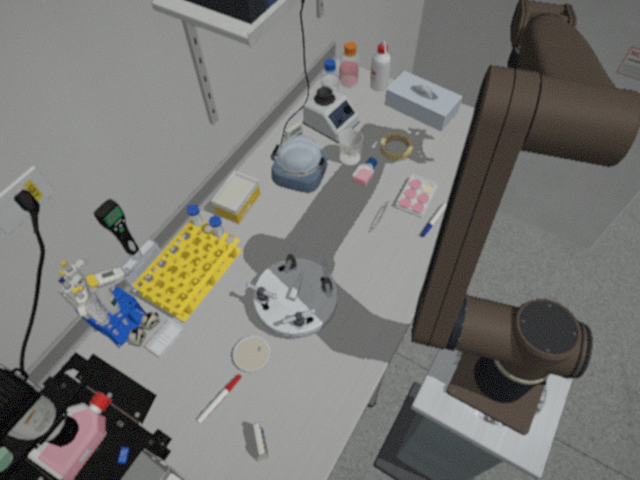

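The side view shows the holder near (292,297), its four bars at (287,263), (326,285), (300,319), (263,295), the petri dish at (251,353). The scene view has it hidden by the arm. I'll compute its position and go above it with the wrist camera.

```bash
cat > h.py <<'E'
import numpy as np,cv2
from plant import ctrl
from scipy.spatial.transform import Rotation as R
def cast(n,uv,z,st=None):
    i=ctrl.camera_info(n); K=i["K"]
    if n=="wrist":
        T=np.eye(4);T[:3,:3]=R.from_quat(st["tcp_rot"]).as_matrix();T[:3,3]=st["eef_pos"];T=T@i["T_tool_cam"]
    else: T=np.linalg.inv(i["camera_from_world"])
    uv=np.atleast_2d(uv); r=np.c_[uv,np.ones(len(uv))]@np.linalg.inv(K).T@T[:3,:3].T
    return T[:3,3]+r*((z-T[2,3])/r[:,2])[:,None]
def proj(n,P,st):
    i=ctrl.camera_info(n);T=np.eye(4);T[:3,:3]=R.from_quat(st["tcp_rot"]).as_matrix();T[:3,3]=st["eef_pos"];T=np.linalg.inv(T@i["T_tool_cam"])
    p=(np.atleast_2d(P)@T[:3,:3].T+T[:3,3])@i["K"].T
    return p[:,:2]/p[:,2:]
def totool(P,st,t=0.):
    "delta in cm in tool axes to move TCP to P"
    return R.from_quat(st["tcp_rot"]).inv().apply(np.array(P)-st["eef_pos"])*100
def yaw(st):
    x=R.from_quat(st["tcp_rot"]).as_matrix()[:,0];return np.arctan2(x[1],x[0])
E
python3 - <<'E'
from h import *
st=ctrl.get_state()
c=cast("side",[292,297],.058)[0];print(c,np.hypot(*c[:2]))
print(cast("side",[[287,263],[326,285],[300,319],[263,295]],.097))
i=ctrl.camera_info("wrist")["T_tool_cam"];print("cam fwd in tool",i[:3,2])
print(yaw(st),totool([c[0],c[1],.3],st))
E
```

```text
[0.51470055 0.08930764 0.058     ] 0.5223911511427631
[[0.56332793 0.03153099 0.097     ]
 [0.44852766 0.03584753 0.097     ]
 [0.45575971 0.14280114 0.097     ]
 [0.56489081 0.13488525 0.097     ]]
cam fwd in tool [-0.3129782  -0.00129651  0.94975942]
0.41080489872843334 [ 50.74488359 -55.09570625  -6.8619539 ]
```

```bash
python3 -m inch '[{"slide":[50.7,-55,-6],"turn":-1.3,"grip":3.2},{"slide":[50.7,-55,-6],"turn":-1.3,"grip":3.2},{"slide":[50.7,-55,-6],"turn":-1.3,"grip":3.2},{"slide":[50.7,-55,-6],"turn":-1.3,"grip":3.2},{"slide":[50.7,-55,-6],"turn":-1.3,"grip":3.2},{"slide":[50.7,-55,-6],"turn":-1.3,"grip":3.2},{"slide":[50.7,-55,-6],"turn":-1.3,"grip":3.2},{"slide":[50.7,-55,-6],"turn":-1.3,"grip":3.2},{"slide":[50.7,-55,-6],"turn":-1.3,"grip":3.2},{"slide":[50.7,-55,-6],"turn":-1.3,"grip":3.2},{"slide":[50.7,-55,-6],"turn":-1.3,"grip":3.2},{"slide":[50.7,-55,-6],"turn":-1.3,"grip":3.2},{"slide":[50.7,-55,-6],"turn":-1.3,"grip":3.2},{"slide":[50.7,-55,-6],"turn":-1.3,"grip":3.2},{"slide":[50.7,-55,-6],"turn":-1.3,"grip":3.2},{"slide":[50.7,-55,-6],"turn":-1.3,"grip":3.2},{"slide":[50.7,-55,-6],"turn":-1.3,"grip":3.2},{"slide":[50.7,-55,-6],"turn":-1.3,"grip":3.2}]' 60
python3 - <<'E'
from h import *
st=ctrl.get_state();print(st["eef_pos"],yaw(st),st["qpos"][5],st["wrist_torque"],st["contact_force"])
im,d=ctrl.read_camera("wrist");cv2.imwrite("pics/w1.png",im[:,:,::-1]);np.save("pics/w1.npy",d)
import pickle;pickle.dump(st,open("pics/w1.pkl","wb"))
E
```

```text
time: 1.95
eef_pos: [0.5144, 0.0873, 0.2908]
tcp_rot: [0.656, 0.755, -0.001, -0.0]
contact_force: [-0.1, 0.6, 0.1]
opening: 0.377
finger_force: 0.0
[0.51436623 0.08726316 0.29078955] 1.710243220195452 -0.16572570102439502 [-0.06087258 -0.01557313  0.00369921] [-0.06791835  0.57046726  0.14926559]
```

View pics/w1.png

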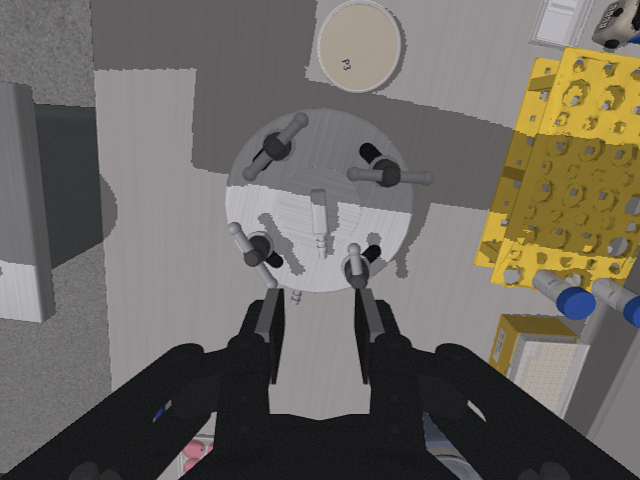

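The wrist view shows: the nuts' necks at about (277,146), (390,174), (358,268), (259,250); the block from (318,192) to (320,232) with the inlet tip at (322,256); the outlet tip at (296,300).

Run:
```python
from h import *
import pickle;st=pickle.load(open("pics/w1.pkl","rb"));d=np.load("pics/w1.npy")
nk=cast("wrist",[[277,145],[391,173],[358,269],[258,249]],.105,st);print("necks",nk[:,:2]);c=nk[:,:2].mean(0);print(c,np.linalg.norm(nk[:,:2]-c,axis=1))
print("nut ang",np.arctan2(*(nk[:,:2]-c).T[::-1]))
e=cast("wrist",[[303,119],[251,174],[355,174],[428,179],[235,230],[273,284]],.097,st)[:,:2]
for a,b in e.reshape(-1,2,2): print("bar",a,b,np.linalg.norm(a-b),np.arctan2(*(b-a)[::-1]),(a+b)/2)
t=cast("wrist",[322,256],.073,st)[0,:2];o=cast("wrist",[296,300],.036,st)[0,:2]
print("inlet",t,np.arctan2(*(t-c)[::-1]),np.linalg.norm(t-c),"outlet",o,np.arctan2(*(o-c)[::-1]),np.linalg.norm(o-c))
b=cast("wrist",[[312,191],[326,191],[327,232],[314,232]],.081,st)[:,:2];print("block",b.mean(0),np.arctan2(*(b[3]+b[2]-b[0]-b[1])[::-1]))
# cover rim ellipse: left/right/top/bottom
r=cast("wrist",[[226,206],[413,200],[320,108]],.056,st)[:,:2];print(r,np.linalg.norm(r-c,axis=1))
```

```text
necks [[0.46670935 0.14033089]
 [0.57502268 0.12976639]
 [0.56124457 0.02927081]
 [0.45798427 0.03683932]]
[0.51524022 0.08405185] [0.07431403 0.07525797 0.07153575 0.07421097]
nut ang [ 2.28240279  0.65283117 -0.87226193 -2.45203816]
bar [0.48710002 0.16597829] [0.44380254 0.10937863] 0.07126144500769582 -2.223814409261335 [0.46545128 0.13767846]
bar [0.54274876 0.12318309] [0.61325326 0.1281806 ] 0.07068139139913672 0.07076380565252287 [0.57800101 0.12568184]
bar [0.43213929 0.05090701] [ 0.4760457  -0.00369333] 0.07006404340014455 -0.8935351975124165 [0.45409249 0.02360684]
inlet [0.52468381 0.02590563] -1.409791018209735 0.05890810423141532 outlet [ 0.50250618 -0.05268965] -1.6636533831908547 0.13733314867666443
block [0.51497612 0.07743568] -1.3963398389226864
[[0.41189441 0.06344644]
 [0.61574382 0.09875767]
 [0.50102203 0.17893064]] [0.10537998 0.10157379 0.09593822]
```

Run:
```python
import cv2
im=cv2.imread("pics/w1.png")[95:315,205:445];cv2.imwrite("pics/w1c.png",cv2.resize(im,(654,600),interpolation=cv2.INTER_CUBIC))
```

```text
(no output)
```

View pics/w1c.png

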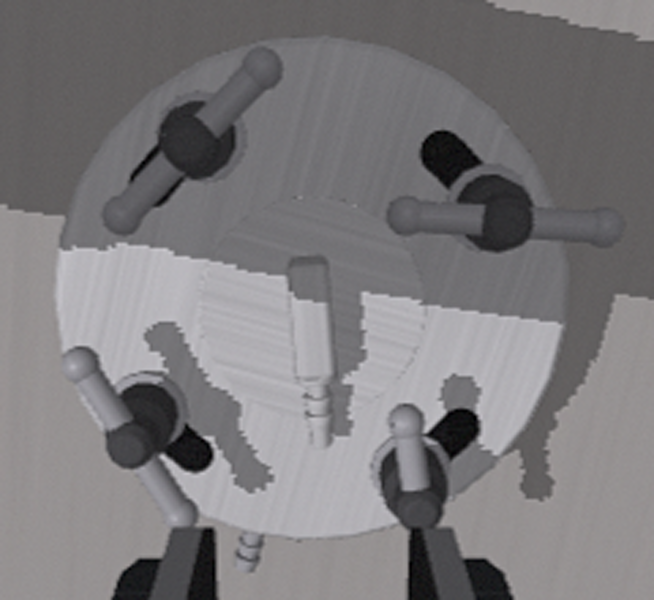

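Run:
```python
from h import *
import pickle;st=pickle.load(open("pics/w1.pkl","rb"));d=np.load("pics/w1.npy")
f=lambda p:np.array(p)/2.725+[205,95]
nk=cast("wrist",f([[194,152],[507,222],[418,511],[127,448]]),.1055,st)[:,:2];c=nk.mean(0);print(nk,c,np.linalg.norm(nk-c,axis=1))
print("nut ang",np.arctan2(*(nk-c).T[::-1]))
e=cast("wrist",f([[263,67],[120,216],[406,215],[607,227],[80,363],[183,507]]),.0965,st)[:,:2]
for a,b in e.reshape(-1,2,2): print("bar",np.linalg.norm(a-b),np.arctan2(*(b-a)[::-1]),(a+b)/2)
a=cast("wrist",f([[406,420]]),.0965,st)[0,:2];print("bar3",np.arctan2(*(nk[2]-a)[::-1]),np.linalg.norm(nk[2]-a))
t=cast("wrist",f([[320,442]]),.071,st)[0,:2];o=cast("wrist",f([[245,566]]),.034,st)[0,:2]
print("inlet",np.arctan2(*(t-c)[::-1]),np.linalg.norm(t-c),"outlet",np.arctan2(*(o-c)[::-1]),np.linalg.norm(o-c))
b=cast("wrist",f([[288,262],[327,262],[332,378],[297,380]]),.081,st)[:,:2];print("block",b.mean(0),np.arctan2(*(b[3]+b[2]-b[0]-b[1])[::-1]),b)
```

```text
[[0.46654733 0.13514975]
 [0.57561491 0.12665691]
 [0.56418085 0.0145434 ]
 [0.45257243 0.0249273 ]] [0.51472888 0.07531934] [0.07681887 0.07964079 0.07835312 0.08001738]
nut ang [ 2.24876191  0.70051835 -0.88777134 -2.4603437 ]
bar 0.07156997842057168 -2.231604756913198 [0.46382587 0.13703177]
bar 0.0714176126452941 0.07943743499857826 [0.57742704 0.12591477]
bar 0.06870640839224698 -0.885001558315467 [0.45302671 0.02595433]
bar3 -1.2911507333535237 0.03386101302789942
inlet -1.3650873057213153 0.05265642385650714 outlet -1.6692772724219092 0.1338238383494819
block [0.5145161  0.07612376] -1.3744527745920534 [[0.50277499 0.09774062]
 [0.51725563 0.09976235]
 [0.52571905 0.05484714]
 [0.51231474 0.05214494]]
```

```bash
python3 -m inch '[{"slide":[-1.15,-0.14,5],"turn":-0.06,"grip":3.2},{"slide":[-1.15,-0.14,10],"turn":-0.06,"grip":3.2},{"slide":[-1.15,-0.14,15],"turn":-0.06,"grip":3.2},{"slide":[-1.15,-0.14,18],"turn":-0.06,"grip":3.2},{"slide":[-1.15,-0.14,20.5],"turn":-0.06,"grip":3.2},{"slide":[-1.15,-0.14,22.6],"turn":-0.06,"grip":3.2},{"slide":[-1.15,-0.14,22.6],"turn":-0.06,"grip":3.2},{"slide":[-1.15,-0.14,22.6],"turn":-0.06,"grip":1},{"slide":[-1.15,-0.14,22.6],"turn":-0.06,"grip":1},{"slide":[-1.15,-0.14,22.6],"turn":-0.06,"grip":1},{"slide":[-1.15,-0.14,22.6],"turn":-0.06,"grip":1},{"slide":[-1.15,-0.14,22.6],"turn":-0.06,"grip":1}]' 40
cat > s.py <<'E'
from h import *
st=ctrl.get_state();print("t %.2f"%st["time"],"pos",st["eef_pos"].round(4),"yaw %.4f q6 %.3f"%(yaw(st),st["qpos"][5]),"F",st["contact_force"].round(1),"M",st["wrist_torque"].round(3),"open %.4f ff %.1f"%(st["opening"]*.0854,st["finger_force"]),"eff6 %.3f"%st["joint_efforts"][5])
E
python3 s.py
```

```text
time: 3.2
eef_pos: [0.5156, 0.0755, 0.0661]
tcp_rot: [0.633, 0.774, -0.0, 0.001]
contact_force: [1.3, -5.2, -1.0]
opening: 0.171
finger_force: 42.4
t 3.20 pos [0.5156 0.0755 0.0661] yaw 1.7712 q6 -0.248 F [ 1.3 -5.2 -1. ] M [-0.989  0.068 -0.098] open 0.0146 ff 42.4 eff6 -0.117
```

```bash
python3 -m inch '[{"slide":[0,0,0],"turn":0.08,"grip":1},{"slide":[0,0,0],"turn":0.16,"grip":1},{"slide":[0,0,0],"turn":0.22,"grip":1},{"slide":[0,0,0],"turn":0.24,"grip":1},{"slide":[0,0,0],"turn":0.24,"grip":1}]';python3 s.py
```

```text
time: 3.7
eef_pos: [0.5153, 0.0755, 0.0661]
tcp_rot: [0.721, 0.693, -0.001, 0.001]
contact_force: [0.1, -6.1, -0.9]
opening: 0.175
finger_force: 42.5
t 3.70 pos [0.5153 0.0755 0.0661] yaw 1.5317 q6 -0.008 F [ 0.1 -6.1 -0.9] M [-0.953  0.14  -0.053] open 0.0150 ff 42.5 eff6 -0.007
```

```bash
python3 -m inch '[{"slide":[0,0,0],"turn":0.03,"grip":1},{"slide":[0,0,0],"turn":0.06,"grip":1},{"slide":[0,0,0],"turn":0.06,"grip":1}]';python3 s.py
```

```text
time: 4.0
eef_pos: [0.5153, 0.0755, 0.0661]
tcp_rot: [0.741, 0.671, -0.001, 0.001]
contact_force: [-0.1, -4.9, -0.3]
opening: 0.176
finger_force: 42.5
t 4.00 pos [0.5153 0.0755 0.0661] yaw 1.4713 q6 0.052 F [-0.1 -4.9 -0.3] M [-1.042  0.179 -0.074] open 0.0150 ff 42.5 eff6 -0.040
```

```bash
python3 -m inch '[{"slide":[0,0,0],"turn":0.02,"grip":1},{"slide":[0,0,0],"turn":0.03,"grip":1},{"slide":[0,0,0],"turn":0.03,"grip":1}]';python3 s.py;  python3 -m inch '[{"slide":[0,0,0],"turn":0.02,"grip":1},{"slide":[0,0,0],"turn":0.02,"grip":1}]';python3 s.py
```

```text
time: 4.3
eef_pos: [0.5153, 0.0755, 0.0661]
tcp_rot: [0.75, 0.661, -0.001, 0.001]
contact_force: [-0.3, -5.2, -0.4]
opening: 0.174
finger_force: 44.6
t 4.30 pos [0.5153 0.0755 0.0661] yaw 1.4453 q6 0.079 F [-0.3 -5.2 -0.4] M [-0.828  0.184  0.552] open 0.0148 ff 44.6 eff6 0.618
time: 4.5
eef_pos: [0.5153, 0.0755, 0.0661]
tcp_rot: [0.756, 0.654, -0.001, 0.001]
contact_force: [-0.4, -5.7, -0.1]
opening: 0.175
finger_force: 49.9
t 4.50 pos [0.5153 0.0755 0.0661] yaw 1.4264 q6 0.099 F [-0.4 -5.7 -0.1] M [-0.847  0.187  0.991] open 0.0149 ff 49.9 eff6 1.021
```

The cover is solid at its stop, with 1 N·m felt at the angle expected for home. I'll release, lift, and go over nut 1, with the pads turned about parallel to its bar.

```bash
python3 -m inch '[{"slide":[0,0,0],"turn":0,"grip":3.4},{"slide":[0,0,0],"turn":0,"grip":3.4},{"slide":[0,0,-4],"turn":0,"grip":3.4},{"slide":[0,0,-8],"turn":-0.15,"grip":3.4},{"slide":[5.2,-5.8,-8],"turn":-2.75,"grip":3.4},{"slide":[5.2,-5.8,-8],"turn":-2.75,"grip":3.4},{"slide":[5.2,-5.8,-8],"turn":-2.75,"grip":3.4},{"slide":[5.2,-5.8,-8],"turn":-2.75,"grip":3.4},{"slide":[5.2,-5.8,-8],"turn":-2.75,"grip":3.4},{"slide":[5.2,-5.8,-8],"turn":-2.75,"grip":3.4},{"slide":[5.2,-5.8,-8],"turn":-2.75,"grip":3.4},{"slide":[5.2,-5.8,-8],"turn":-2.75,"grip":3.4}]' 20
python3 -m inch '[{"slide":[0,0,0],"turn":-1.45,"grip":3.4},{"slide":[0,0,0],"turn":-1.45,"grip":3.4},{"slide":[0,0,0],"turn":-1.45,"grip":3.4},{"slide":[0,0,0],"turn":-1.45,"grip":3.4},{"slide":[0,0,0],"turn":-1.45,"grip":3.4},{"slide":[0,0,0],"turn":-1.45,"grip":3.4},{"slide":[0,0,0],"turn":-1.45,"grip":3.4},{"slide":[0,0,0],"turn":-1.45,"grip":3.4},{"slide":[0,0,0],"turn":-1.45,"grip":3.4},{"slide":[0,0,0],"turn":-1.45,"grip":3.4}]'
python3 - <<'E'
from h import *
import pickle
st=ctrl.get_state();im,d=ctrl.read_camera("wrist");cv2.imwrite("pics/w2.png",im[:,:,::-1]);pickle.dump(st,open("pics/w2.pkl","wb"));np.save("pics/w2.npy",d)
E
python3 s.py
```

```text
time: 5.7
eef_pos: [0.4655, 0.1371, 0.1458]
tcp_rot: [0.182, 0.983, 0.001, 0.0]
contact_force: [0.2, -0.4, -0.5]
opening: 0.397
finger_force: 0.0
time: 6.7
eef_pos: [0.4655, 0.1371, 0.1458]
tcp_rot: [-0.516, 0.857, 0.001, 0.001]
contact_force: [0.1, 0.2, -0.5]
opening: 0.398
finger_force: 0.0
t 6.75 pos [0.4655 0.1371 0.1458] yaw -2.0563 q6 -2.581 F [0.  0.  0.6] M [0.002 0.035 0.046] open 0.0337 ff 0.0 eff6 -0.182
```

View pics/w2.png

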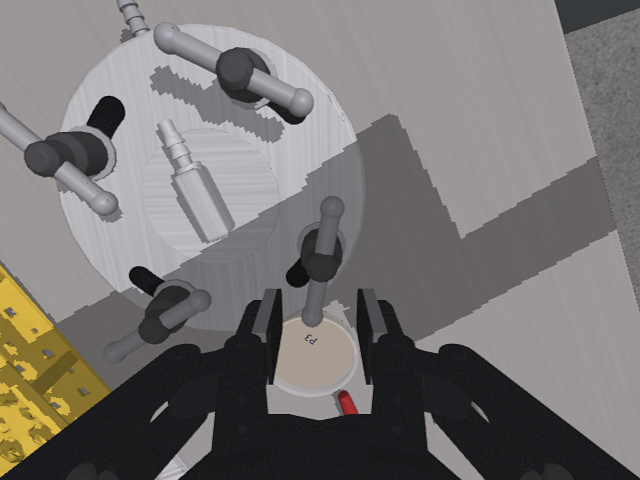

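Wrist view: the inlet (tip at (165,125)) points at the outlet (125,3). Nut 1's neck top is at (321,263), its bar ends at (331,208) and (311,316).

Run:
```python
from h import *
import pickle;st=pickle.load(open("pics/w2.pkl","rb"));d=np.load("pics/w2.npy")
e=cast("wrist",[[331,208],[311,316]],.0965,st)[:,:2];print("bar",e,e.mean(0),np.arctan2(*(e[1]-e[0])[::-1]),np.linalg.norm(e[1]-e[0]))
n=cast("wrist",[[321,265],[43,157],[235,69],[157,328]],.1055,st);print("necks",n[:,:2],n[:,:2].mean(0))
c=n[:,:2].mean(0)
t=cast("wrist",[165,125],.071,st)[0,:2];o=cast("wrist",[125,3],.034,st)[0,:2]
print(np.arctan2(*(t-c)[::-1]),np.arctan2(*(o-c)[::-1]))
print(totool([*n[0,:2],.085],st),proj("wrist",[[.4655,.1355,.1055]],st))
```

```text
bar [[0.4430339  0.10955524]
 [0.48615524 0.16548833]] [0.46459457 0.13752179] 0.9140246089790279 0.07062549665946276
necks [[0.4626316  0.13435985]
 [0.56077156 0.01395856]
 [0.45146523 0.02541429]
 [0.56974557 0.12419979]] [0.51115349 0.07448312]
-1.6130602992852336 -1.6430501707777847
[0.3906574  0.12621077 6.079004  ] [[317.49739246 268.80423157]]
```

```bash
python3 -m inch '[{"slide":[0.05,0.09,3],"turn":-0.08,"grip":3.4},{"slide":[0.05,0.09,5],"turn":-0.08,"grip":3.4},{"slide":[0.05,0.09,6],"turn":-0.08,"grip":3.4},{"slide":[0.05,0.09,6],"turn":-0.08,"grip":1},{"slide":[0.05,0.09,6],"turn":-0.08,"grip":1},{"slide":[0.05,0.09,6],"turn":-0.08,"grip":1},{"slide":[0.05,0.09,6],"turn":-0.08,"grip":1},{"slide":[0.05,0.09,6],"turn":-0.08,"grip":1}]' 20;python3 s.py
python3 -m inch '[{"slide":[0,0,0],"turn":0.05,"grip":1},{"slide":[0,0,0.01],"turn":0.1,"grip":1}]';python3 s.py
python3 -m inch '[{"slide":[0,0,0.02],"turn":0.05,"grip":1},{"slide":[0,0,0.02],"turn":0.1,"grip":1}]';python3 s.py
```

```text
time: 7.55
eef_pos: [0.4634, 0.1362, 0.0841]
tcp_rot: [-0.548, 0.837, 0.0, -0.001]
contact_force: [4.1, -1.7, -18.7]
opening: 0.277
finger_force: 20.5
t 7.55 pos [0.4634 0.1362 0.0841] yaw -1.9826 q6 -2.654 F [  4.1  -1.7 -18.7] M [-0.212 -0.702 -0.035] open 0.0237 ff 20.5 eff6 -0.021
time: 7.75
eef_pos: [0.4633, 0.1363, 0.0841]
tcp_rot: [-0.505, 0.863, 0.0, -0.001]
contact_force: [3.8, -0.7, -18.4]
opening: 0.276
finger_force: 20.6
t 7.75 pos [0.4633 0.1363 0.0841] yaw -2.0837 q6 -2.553 F [  3.8  -0.7 -18.4] M [-0.13  -0.645  0.137] open 0.0236 ff 20.6 eff6 -0.120
time: 7.95
eef_pos: [0.4632, 0.1364, 0.0839]
tcp_rot: [-0.461, 0.888, 0.001, -0.001]
contact_force: [3.4, -0.5, -18.6]
opening: 0.275
finger_force: 20.7
t 7.95 pos [0.4632 0.1364 0.0839] yaw -2.1838 q6 -2.453 F [  3.4  -0.5 -18.6] M [-0.037 -0.5    0.183] open 0.0235 ff 20.7 eff6 -0.114
```

Run:
```python
from h import *
im,d=ctrl.read_camera("wrist");a=cv2.resize(im[180:460,180:460,::-1],(560,560),interpolation=cv2.INTER_CUBIC);cv2.imwrite("pics/w3.png",a)
```

```text
(no output)
```

View pics/w3.png

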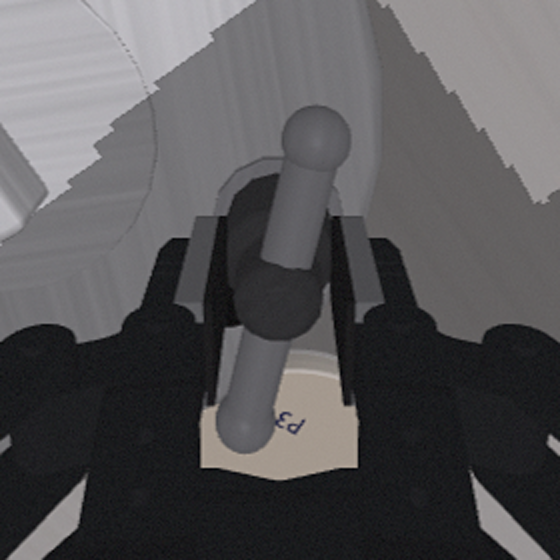

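The bar still lags the tool by about 0.24 rad, as it did at the grasp, so it turns with the tool. The pad tips are on the wide hub, though, so I'll regrip 6 mm higher on the neck, where the friction limit is lower.

```bash
python3 -m inch '[{"slide":[0,0,0],"turn":0,"grip":2.9},{"slide":[0,0,-0.3],"turn":0,"grip":2.9},{"slide":[0,0,-0.6],"turn":0,"grip":2.9},{"slide":[0,0,-0.6],"turn":0,"grip":1},{"slide":[0,0,-0.6],"turn":0,"grip":1},{"slide":[0,0,-0.6],"turn":0,"grip":1}]' 22;python3 s.py
python3 -m inch '[{"slide":[0,0,0.01],"turn":0.1,"grip":1},{"slide":[0,0,0.02],"turn":0.2,"grip":1},{"slide":[0,0,0.04],"turn":0.3,"grip":1},{"slide":[0,0,0.05],"turn":0.4,"grip":1}]';python3 s.py
python3 - <<'E'
from h import *
im,d=ctrl.read_camera("wrist");a=cv2.resize(im[180:460,180:460,::-1],(560,560),interpolation=cv2.INTER_CUBIC);cv2.imwrite("pics/w4.png",a)
E
```

```text
time: 8.6
eef_pos: [0.4651, 0.1378, 0.0941]
tcp_rot: [-0.461, 0.887, 0.001, 0.001]
contact_force: [-5.4, 4.3, 10.2]
opening: 0.203
finger_force: 21.4
t 8.60 pos [0.4651 0.1378 0.0941] yaw -2.1829 q6 -2.455 F [-5.4  4.3 10.2] M [ 0.6    1.003 -0.025] open 0.0174 ff 21.4 eff6 -0.003
time: 9.0
eef_pos: [0.4651, 0.1378, 0.0937]
tcp_rot: [-0.274, 0.962, 0.001, 0.001]
contact_force: [-5.3, 4.4, 10.8]
opening: 0.205
finger_force: 21.4
t 9.00 pos [0.4651 0.1378 0.0937] yaw -2.5862 q6 -2.051 F [-5.3  4.4 10.8] M [0.619 0.953 0.16 ] open 0.0175 ff 21.4 eff6 -0.404
```

View pics/w4.png

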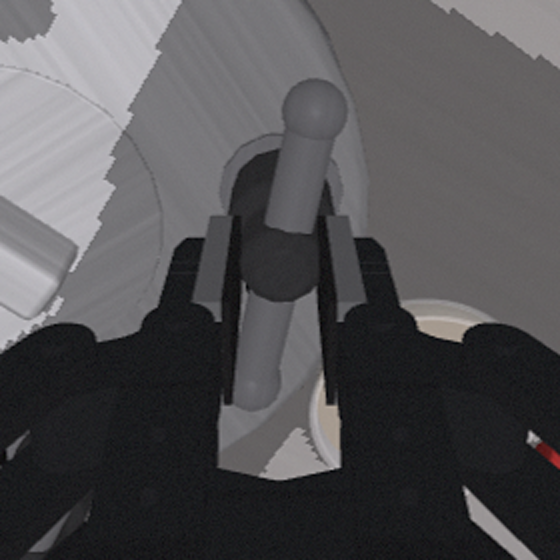

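Neck grasp, bar at the same 0.2 rad skew: the nut turns with the tool at 0.16–0.18 N·m with no slip. I'll turn fast up to about 2.5 rad, then in guarded steps.

```bash
cat s.py > g.py; echo 'import sys; sys.exit(st["wrist_torque"][2]>0.25)' >> g.py
python3 -m inch '[{"slide":[0,0,0.02],"turn":0.14,"grip":1},{"slide":[0,0,0.04],"turn":0.28,"grip":1},{"slide":[0,0,0.05],"turn":0.42,"grip":1},{"slide":[0,0,0.07],"turn":0.56,"grip":1},{"slide":[0,0,0.09],"turn":0.7,"grip":1},{"slide":[0,0,0.11],"turn":0.84,"grip":1},{"slide":[0,0,0.12],"turn":0.98,"grip":1},{"slide":[0,0,0.14],"turn":1.12,"grip":1},{"slide":[0,0,0.16],"turn":1.26,"grip":1},{"slide":[0,0,0.18],"turn":1.4,"grip":1}]' >/dev/null; python3 g.py || exit
python3 -m inch '[{"slide":[0,0,0.02],"turn":0.14,"grip":1},{"slide":[0,0,0.04],"turn":0.28,"grip":1},{"slide":[0,0,0.05],"turn":0.42,"grip":1}]' >/dev/null; python3 g.py || exit
python3 -m inch '[{"slide":[0,0,0.01],"turn":0.1,"grip":1},{"slide":[0,0,0.02],"turn":0.2,"grip":1}]' >/dev/null; python3 g.py || exit
python3 -m inch '[{"slide":[0,0,0.01],"turn":0.1,"grip":1},{"slide":[0,0,0.02],"turn":0.2,"grip":1}]' >/dev/null; python3 g.py || exit
python3 -m inch '[{"slide":[0,0,0.01],"turn":0.08,"grip":1},{"slide":[0,0,0.02],"turn":0.16,"grip":1}]' >/dev/null; python3 g.py || exit
python3 -m inch '[{"slide":[0,0,0.01],"turn":0.08,"grip":1},{"slide":[0,0,0.02],"turn":0.16,"grip":1}]' >/dev/null; python3 g.py || exit
python3 -m inch '[{"slide":[0,0,0.01],"turn":0.08,"grip":1},{"slide":[0,0,0.02],"turn":0.16,"grip":1}]' >/dev/null; python3 g.py || exit
python3 -m inch '[{"slide":[0,0,0.01],"turn":0.08,"grip":1},{"slide":[0,0,0.02],"turn":0.16,"grip":1}]' >/dev/null; python3 g.py || exit
python3 -m inch '[{"slide":[0,0,0.01],"turn":0.08,"grip":1},{"slide":[0,0,0.02],"turn":0.16,"grip":1}]' >/dev/null; python3 g.py || exit
python3 -m inch '[{"slide":[0,0,0.01],"turn":0.08,"grip":1},{"slide":[0,0,0.02],"turn":0.16,"grip":1}]' >/dev/null; python3 g.py || exit
python3 -m inch '[{"slide":[0,0,0.01],"turn":0.08,"grip":1},{"slide":[0,0,0.02],"turn":0.16,"grip":1}]' >/dev/null; python3 g.py || exit
```

```text
t 10.05 pos [0.4651 0.1378 0.0919] yaw 2.2954 q6 -0.649 F [-5.1  4.  11.9] M [0.636 1.026 0.074] open 0.0172 ff 21.5 eff6 -0.612False
```

```bash
sed -i 's/sys.exit(\(.*\))$/sys.exit(int(\1))/' g.py
python3 -m inch '[{"slide":[0,0,0.02],"turn":0.14,"grip":1},{"slide":[0,0,0.04],"turn":0.28,"grip":1},{"slide":[0,0,0.05],"turn":0.42,"grip":1}]' >/dev/null; python3 g.py || exit
python3 -m inch '[{"slide":[0,0,0.01],"turn":0.1,"grip":1},{"slide":[0,0,0.02],"turn":0.2,"grip":1}]' >/dev/null; python3 g.py || exit
python3 -m inch '[{"slide":[0,0,0.01],"turn":0.1,"grip":1},{"slide":[0,0,0.02],"turn":0.2,"grip":1}]' >/dev/null; python3 g.py || exit
python3 -m inch '[{"slide":[0,0,0.01],"turn":0.08,"grip":1},{"slide":[0,0,0.02],"turn":0.16,"grip":1}]' >/dev/null; python3 g.py || exit
python3 -m inch '[{"slide":[0,0,0.01],"turn":0.08,"grip":1},{"slide":[0,0,0.02],"turn":0.16,"grip":1}]' >/dev/null; python3 g.py || exit
python3 -m inch '[{"slide":[0,0,0.01],"turn":0.08,"grip":1},{"slide":[0,0,0.02],"turn":0.16,"grip":1}]' >/dev/null; python3 g.py || exit
python3 -m inch '[{"slide":[0,0,0.01],"turn":0.08,"grip":1},{"slide":[0,0,0.02],"turn":0.16,"grip":1}]' >/dev/null; python3 g.py || exit
python3 -m inch '[{"slide":[0,0,0.01],"turn":0.08,"grip":1},{"slide":[0,0,0.02],"turn":0.16,"grip":1}]' >/dev/null; python3 g.py || exit
python3 -m inch '[{"slide":[0,0,0.01],"turn":0.08,"grip":1},{"slide":[0,0,0.02],"turn":0.16,"grip":1}]' >/dev/null; python3 g.py || exit
python3 -m inch '[{"slide":[0,0,0.01],"turn":0.08,"grip":1},{"slide":[0,0,0.02],"turn":0.16,"grip":1}]' >/dev/null; python3 g.py || exit
```

```text
t 10.35 pos [0.465  0.1379 0.0914] yaw 1.8753 q6 -0.229 F [-6.   3.8 10.8] M [0.692 1.06  0.108] open 0.0173 ff 21.5 eff6 -0.608
t 10.55 pos [0.465  0.1379 0.0912] yaw 1.6769 q6 -0.031 F [-5.9  4.  10.5] M [0.67  1.016 0.117] open 0.0174 ff 21.5 eff6 -0.394
t 10.75 pos [0.465  0.1379 0.0909] yaw 1.4769 q6 0.169 F [-6.2  3.7 11.5] M [0.686 1.077 0.117] open 0.0170 ff 21.5 eff6 -0.395
t 10.95 pos [0.465  0.1379 0.0907] yaw 1.3177 q6 0.328 F [-5.5  3.8 12.3] M [0.774 1.049 0.147] open 0.0172 ff 21.5 eff6 -0.288
t 11.15 pos [0.465  0.1379 0.0905] yaw 1.1576 q6 0.488 F [-5.1  4.8 10.2] M [0.822 0.975 0.128] open 0.0174 ff 21.6 eff6 -0.287
t 11.35 pos [0.465  0.1379 0.0903] yaw 0.9977 q6 0.648 F [-4.8  4.  11.1] M [0.741 1.031 0.022] open 0.0171 ff 21.6 eff6 -0.285
t 11.55 pos [0.465  0.138  0.0902] yaw 0.8376 q6 0.808 F [-6.2  4.6 10.5] M [0.748 1.024 0.121] open 0.0173 ff 21.6 eff6 -0.284
t 11.75 pos [0.4648 0.1378 0.09  ] yaw 0.6785 q6 0.968 F [-5.1  4.  11.7] M [0.664 0.973 0.205] open 0.0172 ff 21.7 eff6 -0.169
t 11.95 pos [0.465  0.1378 0.0898] yaw 0.5185 q6 1.128 F [-6.   4.1 10.8] M [0.716 1.172 0.267] open 0.0171 ff 21.6 eff6 -0.161
```

```bash
cat > bar.py <<'E'
from h import *
import sys
def bars(cs,st,d,lo=.089,hi=.107):
    i=ctrl.camera_info("wrist");T=np.eye(4);T[:3,:3]=R.from_quat(st["tcp_rot"]).as_matrix();T[:3,3]=st["eef_pos"];T=T@i["T_tool_cam"]
    v,u=np.mgrid[:480,:640];z=d;P=np.stack([(u-i["K"][0,2])/i["K"][0,0]*z,(v-i["K"][1,2])/i["K"][1,1]*z,z],-1)@T[:3,:3].T+T[:3,3]
    y=R.from_quat(st["tcp_rot"]).as_matrix()[:,1]
    for c in cs:
        r=P[...,:2]-c;n=np.linalg.norm(r,axis=-1)
        near=np.linalg.norm(st["eef_pos"][:2]-c)<.03
        m=(d>0)&(n<.046)&(n>.012)&(P[...,2]>lo)&(P[...,2]<hi)
        if near: m&=(np.abs((P[...,:2]-st["eef_pos"][:2])@y[:2])<.0085)
        q=r[m];w=np.linalg.svd(q,full_matrices=False)[2][0] if len(q)>5 else [0,0]
        far=m&(n>.022)
        zt=np.percentile(P[...,2][far],85) if far.sum()>5 else 0
        a=np.arctan2(w[1],w[0]);print("bar ang %.3f (mod pi) n=%d topz %.4f"%(a,m.sum(),zt),"tool-bar %.3f"%((yaw(st)-a+np.pi/2)%np.pi-np.pi/2))
N=np.array([[.4645,.1375],[.5765,.1262],[.565,.0138],[.4527,.0252]])
if __name__=="__main__":
    st=ctrl.get_state();im,d=ctrl.read_camera("wrist");bars(N[[int(k)-1 for k in sys.argv[1:]]],st,d)
E
python3 bar.py 1 2 3 4
python3 - <<'E'
from bar import *
import pickle
for c in [N]: bars(c,pickle.load(open("pics/w2.pkl","rb")),np.load("pics/w2.npy"))
E
```

```text
bar ang -2.583 (mod pi) n=3107 topz 0.0990 tool-bar -0.040
bar ang -3.083 (mod pi) n=4580 topz 0.1028 tool-bar 0.460
bar ang -1.276 (mod pi) n=1246 topz 0.1026 tool-bar -1.347
bar ang 2.303 (mod pi) n=1077 topz 0.1030 tool-bar 1.357
bar ang 0.952 (mod pi) n=1489 topz 0.1036 tool-bar 0.131
bar ang 0.074 (mod pi) n=1619 topz 0.1032 tool-bar 1.010
bar ang 1.880 (mod pi) n=2093 topz 0.1025 tool-bar -0.797
bar ang 2.221 (mod pi) n=3027 topz 0.1033 tool-bar -1.138
```

Nut 1 has come up solid: the clutch slipped at about 0.25 N·m after 3.5 rad, and the bar top dropped 4.6 mm. Next the opposite nut, nut 3.

```bash
python3 -m inch '[{"slide":[0,0,0],"turn":0,"grip":3.2},{"slide":[0,0,-1.5],"turn":0,"grip":3.2},{"slide":[0,0,-4.7],"turn":-0.1,"grip":3.4},{"slide":[2.5,15.7,-4.7],"turn":-1.59,"grip":3.4},{"slide":[2.5,15.7,-4.7],"turn":-1.59,"grip":3.4},{"slide":[2.5,15.7,-4.7],"turn":-1.59,"grip":3.4},{"slide":[2.5,15.7,-4.7],"turn":-1.59,"grip":3.4},{"slide":[2.5,15.7,-4.7],"turn":-1.59,"grip":3.4},{"slide":[2.5,15.7,-4.7],"turn":-1.59,"grip":3.4},{"slide":[2.5,15.7,-4.7],"turn":-1.59,"grip":3.4},{"slide":[2.5,15.7,-4.7],"turn":-1.59,"grip":3.4},{"slide":[2.5,15.7,-4.7],"turn":-1.59,"grip":3.4},{"slide":[2.5,15.7,-4.7],"turn":-1.59,"grip":3.4},{"slide":[2.5,15.7,-4.7],"turn":-1.59,"grip":3.4}]' 22 >/dev/null; python3 s.py; python3 bar.py 1 2 3 4
python3 -c "
from h import *
st=ctrl.get_state();print(totool([.565,.0138,.0935],st))"
```

```text
t 13.40 pos [0.5646 0.0125 0.1342] yaw 2.1108 q6 -0.697 F [-0.3 -0.   0.8] M [ 0.024 -0.042  0.064] open 0.0341 ff 0.0 eff6 -0.432
bar ang 0.000 (mod pi) n=0 topz 0.0000 tool-bar -1.031
bar ang 0.083 (mod pi) n=3293 topz 0.1031 tool-bar -1.114
bar ang -1.200 (mod pi) n=1428 topz 0.1025 tool-bar 0.169
bar ang -0.928 (mod pi) n=3146 topz 0.1032 tool-bar -0.103
[0.08821454 0.10476937 4.06224123]
```

```bash
python3 -m inch '[{"slide":[0.09,0.1,2.5],"turn":-0.05,"grip":3.4},{"slide":[0.09,0.1,4.05],"turn":-0.05,"grip":3.4},{"slide":[0.09,0.1,4.05],"turn":-0.05,"grip":1},{"slide":[0.09,0.1,4.05],"turn":-0.05,"grip":1},{"slide":[0.09,0.1,4.05],"turn":-0.05,"grip":1},{"slide":[0.09,0.1,4.05],"turn":-0.05,"grip":1}]' 22 >/dev/null;python3 s.py
python3 -m inch '[{"slide":[0,0,0.01],"turn":0.1,"grip":1},{"slide":[0,0,0.02],"turn":0.2,"grip":1},{"slide":[0,0,0.04],"turn":0.3,"grip":1},{"slide":[0,0,0.05],"turn":0.4,"grip":1}]' >/dev/null;python3 s.py; python3 bar.py 3
```

```text
t 14.05 pos [0.5644 0.0156 0.0907] yaw 2.1576 q6 -0.743 F [  7.    4.3 -13.8] M [ 0.712 -1.012 -0.002] open 0.0173 ff 23.4 eff6 0.001
t 14.45 pos [0.565  0.0159 0.0903] yaw 1.7540 q6 -0.340 F [  8.9   5.9 -15. ] M [ 0.958 -1.336  0.14 ] open 0.0173 ff 23.2 eff6 -0.353
bar ang -1.574 (mod pi) n=2138 topz 0.1021 tool-bar 0.186
```

```bash
python3 -m inch '[{"slide":[0,0,0.02],"turn":0.14,"grip":1},{"slide":[0,0,0.04],"turn":0.28,"grip":1},{"slide":[0,0,0.05],"turn":0.42,"grip":1},{"slide":[0,0,0.07],"turn":0.56,"grip":1},{"slide":[0,0,0.09],"turn":0.7,"grip":1},{"slide":[0,0,0.11],"turn":0.84,"grip":1},{"slide":[0,0,0.12],"turn":0.98,"grip":1},{"slide":[0,0,0.14],"turn":1.12,"grip":1},{"slide":[0,0,0.16],"turn":1.26,"grip":1},{"slide":[0,0,0.18],"turn":1.4,"grip":1},{"slide":[0,0,0.2],"turn":1.54,"grip":1},{"slide":[0,0,0.21],"turn":1.68,"grip":1},{"slide":[0,0,0.23],"turn":1.82,"grip":1},{"slide":[0,0,0.25],"turn":1.96,"grip":1}]' >/dev/null; python3 g.py || exit
python3 -m inch '[{"slide":[0,0,0.01],"turn":0.08,"grip":1},{"slide":[0,0,0.02],"turn":0.16,"grip":1}]' >/dev/null; python3 g.py || exit
python3 -m inch '[{"slide":[0,0,0.01],"turn":0.08,"grip":1},{"slide":[0,0,0.02],"turn":0.16,"grip":1}]' >/dev/null; python3 g.py || exit
python3 -m inch '[{"slide":[0,0,0.01],"turn":0.08,"grip":1},{"slide":[0,0,0.02],"turn":0.16,"grip":1}]' >/dev/null; python3 g.py || exit
python3 -m inch '[{"slide":[0,0,0.01],"turn":0.08,"grip":1},{"slide":[0,0,0.02],"turn":0.16,"grip":1}]' >/dev/null; python3 g.py || exit
python3 -m inch '[{"slide":[0,0,0.01],"turn":0.08,"grip":1},{"slide":[0,0,0.02],"turn":0.16,"grip":1}]' >/dev/null; python3 g.py || exit
python3 -m inch '[{"slide":[0,0,0.01],"turn":0.08,"grip":1},{"slide":[0,0,0.02],"turn":0.16,"grip":1}]' >/dev/null; python3 g.py || exit
```

```text
t 15.90 pos [0.5666 0.0141 0.0883] yaw -0.2069 q6 1.622 F [ 11.    0.2 -15.5] M [ 0.114 -1.927  0.139] open 0.0173 ff 22.7 eff6 -0.573
t 16.10 pos [0.5665 0.0139 0.0881] yaw -0.3645 q6 1.780 F [ 10.6   0.8 -15.3] M [ 0.043 -1.809  0.189] open 0.0174 ff 22.6 eff6 -0.254
t 16.30 pos [0.5665 0.0138 0.088 ] yaw -0.5244 q6 1.940 F [ 10.3   0.3 -16.2] M [-0.006 -1.804  0.184] open 0.0174 ff 22.6 eff6 -0.260
t 16.50 pos [0.5664 0.0137 0.0878] yaw -0.6843 q6 2.100 F [  9.9  -0.3 -14.9] M [-0.025 -1.733  0.202] open 0.0176 ff 22.7 eff6 -0.258
t 16.70 pos [0.5663 0.0136 0.0876] yaw -0.8442 q6 2.260 F [ 10.6  -1.7 -14.7] M [-0.1   -1.636  0.12 ] open 0.0174 ff 22.7 eff6 -0.257
t 16.90 pos [0.5657 0.0141 0.0876] yaw -1.0045 q6 2.420 F [  8.3   2.1 -11.3] M [ 0.332 -1.223  0.219] open 0.0177 ff 21.8 eff6 -0.228
t 17.10 pos [0.5652 0.0151 0.0875] yaw -1.1645 q6 2.579 F [ 6.4  4.7 -8.6] M [ 0.842 -0.945  0.259] open 0.0174 ff 22.5 eff6 -0.156
```

```bash
python3 bar.py 3
```

```text
bar ang 2.077 (mod pi) n=3092 topz 0.0993 tool-bar -0.100
```

```bash
python3 -m inch '[{"slide":[0,0,0],"turn":0,"grip":1},{"slide":[0,0,0],"turn":0.05,"grip":1},{"slide":[0,0,0],"turn":0.1,"grip":1}]' 27 >/dev/null; python3 s.py; python3 bar.py 3
```

```text
t 17.45 pos [0.5652 0.0156 0.0877] yaw -1.2630 q6 2.678 F [ 6.4  3.2 -9.4] M [ 0.791 -1.053  0.261] open 0.0171 ff 27.3 eff6 0.005
bar ang 2.036 (mod pi) n=2528 topz 0.0993 tool-bar -0.157
```

```bash
python3 -m inch '[{"slide":[0,0,0],"turn":0.05,"grip":1},{"slide":[0,0,0],"turn":0.1,"grip":1}]' 27 >/dev/null; python3 s.py; python3 bar.py 3
```

```text
t 17.70 pos [0.5654 0.0157 0.0878] yaw -1.3629 q6 2.778 F [  6.6   6.6 -10.2] M [ 0.882 -1.051  0.284] open 0.0173 ff 27.6 eff6 0.028
bar ang 1.992 (mod pi) n=1826 topz 0.0989 tool-bar -0.213
```

```bash
sed -i 's/<.0085/<(.0085 if st["opening"]<.3 else .014)/' bar.py
python3 -m inch '[{"slide":[0,0,0],"turn":0,"grip":3.2},{"slide":[0,0,-1.5],"turn":0,"grip":3.4},{"slide":[0,0,-4.7],"turn":-0.1,"grip":3.4},{"slide":[0,0,-4.7],"turn":-0.1,"grip":3.4}]' 22 >/dev/null;python3 s.py; python3 bar.py 3
python3 - <<'E'
from h import *
im,d=ctrl.read_camera("wrist");cv2.imwrite("pics/w5.png",im[:,:,::-1])
E
```

```text
t 18.15 pos [0.5684 0.0131 0.1427] yaw -1.2591 q6 2.675 F [ 0.4 -0.6  0.4] M [ 0.031 -0.041  0.032] open 0.0340 ff 0.0 eff6 -0.239
bar ang 2.082 (mod pi) n=1744 topz 0.0992 tool-bar -0.199
```

View pics/w5.png

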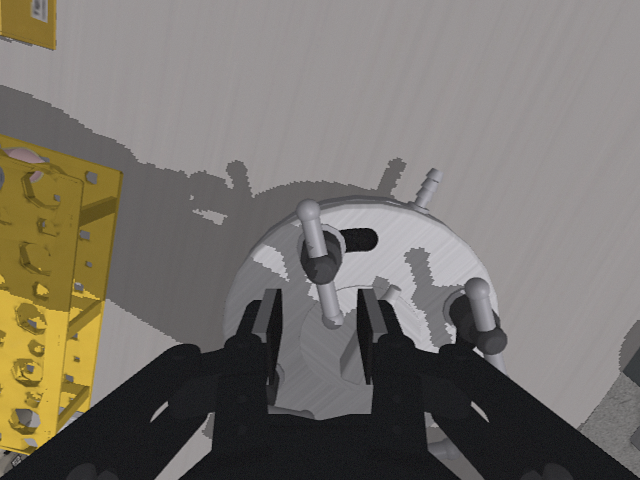

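The view from above nut 3 shows its bar from (309,211) to (333,318). Its angle stayed at 2.08 while the pads slipped, so it's solid after about 2.95 rad. Now nut 2.

```bash
python3 -m inch '[{"slide":[-10.5,-4.2,0],"turn":-1.5,"grip":3.4},{"slide":[-10.5,-4.2,0],"turn":-1.5,"grip":3.4},{"slide":[-10.5,-4.2,0],"turn":-1.5,"grip":3.4},{"slide":[-10.5,-4.2,0],"turn":-1.5,"grip":3.4},{"slide":[-10.5,-4.2,0],"turn":-1.5,"grip":3.4},{"slide":[-10.5,-4.2,0],"turn":-1.5,"grip":3.4},{"slide":[-10.5,-4.2,0],"turn":-1.5,"grip":3.4},{"slide":[-10.5,-4.2,0],"turn":-1.5,"grip":3.4},{"slide":[-10.5,-4.2,0],"turn":-1.5,"grip":3.4},{"slide":[-10.5,-4.2,0],"turn":-1.5,"grip":3.4},{"slide":[-10.5,-4.2,0],"turn":-3,"grip":3.4},{"slide":[-10.5,-4.2,0],"turn":-3,"grip":3.4},{"slide":[-10.5,-4.2,0],"turn":-3,"grip":3.4},{"slide":[-10.5,-4.2,0],"turn":-3,"grip":3.4},{"slide":[-10.5,-4.2,0],"turn":-3,"grip":3.4},{"slide":[-10.5,-4.2,0],"turn":-3,"grip":3.4},{"slide":[-10.5,-4.2,0],"turn":-3,"grip":3.4},{"slide":[-10.5,-4.2,0],"turn":-3,"grip":3.4},{"slide":[-10.5,-4.2,0],"turn":-3,"grip":3.4},{"slide":[-10.5,-4.2,0],"turn":-3,"grip":3.4}]' >/dev/null;python3 s.py
```

```text
t 20.25 pos [0.5716 0.1265 0.1351] yaw 1.7455 q6 -0.130 F [ 0.6 -0.8 -0.2] M [ 0.037 -0.004 -0.01 ] open 0.0340 ff 0.0 eff6 0.794
```

```bash
python3 -m inch '[{"slide":[-0.1,0.48,0],"turn":-1.67,"grip":3.4},{"slide":[-0.1,0.48,0],"turn":-1.67,"grip":3.4},{"slide":[-0.1,0.48,0],"turn":-1.67,"grip":3.4},{"slide":[-0.1,0.48,0],"turn":-1.67,"grip":3.4},{"slide":[-0.1,0.48,0],"turn":-1.67,"grip":3.4},{"slide":[-0.1,0.48,0],"turn":-1.67,"grip":3.4},{"slide":[-0.1,0.48,0],"turn":-1.67,"grip":3.4},{"slide":[-0.1,0.48,0],"turn":-1.67,"grip":3.4},{"slide":[-0.1,0.48,0],"turn":-1.67,"grip":3.4},{"slide":[-0.1,0.48,0],"turn":-1.67,"grip":3.4},{"slide":[-0.1,0.48,0],"turn":-1.67,"grip":3.4},{"slide":[-0.1,0.48,0],"turn":-1.67,"grip":3.4}]' >/dev/null;python3 s.py;python3 bar.py 2 1
python3 -c "
from h import *
st=ctrl.get_state();print(totool([.5763,.1265,.0935],st))"
```

```text
t 21.45 pos [0.5766 0.1263 0.1351] yaw -2.8728 q6 -1.796 F [-0.5  0.2  0.3] M [0.05  0.015 0.012] open 0.0342 ff 0.0 eff6 -0.272
bar ang 0.082 (mod pi) n=2019 topz 0.1030 tool-bar 0.187
bar ang 0.557 (mod pi) n=2517 topz 0.0989 tool-bar -0.289
[0.0279214  0.02120484 4.17656017]
```

```bash
python3 -m inch '[{"slide":[0.03,0.02,2.5],"turn":-0.05,"grip":3.4},{"slide":[0.03,0.02,4.1],"turn":-0.05,"grip":3.4},{"slide":[0.03,0.02,4.1],"turn":-0.05,"grip":1},{"slide":[0.03,0.02,4.1],"turn":-0.05,"grip":1},{"slide":[0.03,0.02,4.1],"turn":-0.05,"grip":1},{"slide":[0.03,0.02,4.1],"turn":-0.05,"grip":1}]' 22 >/dev/null;python3 g.py || exit
python3 -m inch '[{"slide":[0,0,0.01],"turn":0.1,"grip":1},{"slide":[0,0,0.02],"turn":0.2,"grip":1},{"slide":[0,0,0.04],"turn":0.3,"grip":1},{"slide":[0,0,0.05],"turn":0.4,"grip":1}]' >/dev/null;python3 g.py || exit; python3 bar.py 2
python3 -m inch '[{"slide":[0,0,0.02],"turn":0.14,"grip":1},{"slide":[0,0,0.04],"turn":0.28,"grip":1},{"slide":[0,0,0.05],"turn":0.42,"grip":1},{"slide":[0,0,0.07],"turn":0.56,"grip":1},{"slide":[0,0,0.09],"turn":0.7,"grip":1},{"slide":[0,0,0.11],"turn":0.84,"grip":1}]' >/dev/null; python3 g.py; python3 bar.py 2
```

```text
t 22.10 pos [0.5745 0.1263 0.0922] yaw -2.8230 q6 -1.845 F [ -1.1  -1.3 -15.5] M [-0.288  0.134 -0.041] open 0.0177 ff 21.9 eff6 -0.035
t 22.50 pos [0.5744 0.1273 0.0918] yaw 3.0567 q6 -1.442 F [ -0.8   1.3 -15.9] M [0.368 0.146 0.176] open 0.0172 ff 22.0 eff6 -0.365
bar ang -0.242 (mod pi) n=2436 topz 0.1028 tool-bar 0.157
t 23.15 pos [0.5753 0.129  0.0909] yaw 2.2160 q6 -0.602 F [  2.8   6.9 -19.4] M [ 1.23  -0.382  0.188] open 0.0177 ff 21.7 eff6 -0.556
bar ang -1.080 (mod pi) n=2512 topz 0.1017 tool-bar 0.154
```

```bash
python3 -m inch '[{"slide":[0,0,0.02],"turn":0.14,"grip":1},{"slide":[0,0,0.04],"turn":0.28,"grip":1},{"slide":[0,0,0.05],"turn":0.42,"grip":1},{"slide":[0,0,0.07],"turn":0.56,"grip":1},{"slide":[0,0,0.09],"turn":0.7,"grip":1},{"slide":[0,0,0.11],"turn":0.84,"grip":1},{"slide":[0,0,0.12],"turn":0.98,"grip":1},{"slide":[0,0,0.14],"turn":1.1,"grip":1}]' >/dev/null; python3 s.py
python3 -m inch '[{"slide":[0,0,0.01],"turn":0.08,"grip":1},{"slide":[0,0,0.02],"turn":0.16,"grip":1}]' >/dev/null; python3 g.py || exit
python3 -m inch '[{"slide":[0,0,0.01],"turn":0.08,"grip":1},{"slide":[0,0,0.02],"turn":0.16,"grip":1}]' >/dev/null; python3 g.py || exit
python3 -m inch '[{"slide":[0,0,0.01],"turn":0.08,"grip":1},{"slide":[0,0,0.02],"turn":0.16,"grip":1}]' >/dev/null; python3 g.py || exit
python3 -m inch '[{"slide":[0,0,0.01],"turn":0.08,"grip":1},{"slide":[0,0,0.02],"turn":0.16,"grip":1}]' >/dev/null; python3 g.py || exit
python3 bar.py 2
python3 -m inch '[{"slide":[0,0,0.01],"turn":0.08,"grip":1},{"slide":[0,0,0.02],"turn":0.16,"grip":1}]' >/dev/null; python3 g.py || exit
python3 -m inch '[{"slide":[0,0,0.01],"turn":0.08,"grip":1},{"slide":[0,0,0.02],"turn":0.16,"grip":1}]' >/dev/null; python3 g.py || exit
python3 bar.py 2
```

```text
t 24.00 pos [0.578  0.1292 0.0897] yaw 1.1164 q6 0.498 F [  9.1   7.3 -24. ] M [ 1.3   -1.571  0.228] open 0.0176 ff 21.8 eff6 -0.401
t 24.20 pos [0.5783 0.129  0.0895] yaw 0.9584 q6 0.656 F [  9.2   7.5 -25.5] M [ 1.245 -1.627  0.219] open 0.0175 ff 21.8 eff6 -0.239
t 24.40 pos [0.5786 0.1287 0.0893] yaw 0.7985 q6 0.816 F [ 10.3   6.2 -25. ] M [ 1.08  -1.822  0.207] open 0.0174 ff 21.8 eff6 -0.245
t 24.60 pos [0.5789 0.1283 0.0892] yaw 0.6387 q6 0.976 F [ 10.2   4.1 -24.6] M [ 0.634 -1.76   0.128] open 0.0172 ff 21.8 eff6 -0.268
t 24.80 pos [0.579  0.1279 0.089 ] yaw 0.4789 q6 1.136 F [ 10.7   3.5 -25.3] M [ 0.667 -1.905  0.185] open 0.0174 ff 21.8 eff6 -0.251
bar ang -2.792 (mod pi) n=2680 topz 0.0997 tool-bar 0.129
t 25.05 pos [0.5791 0.1276 0.0889] yaw 0.3190 q6 1.296 F [ 11.    1.9 -26. ] M [ 0.449 -1.949  0.139] open 0.0171 ff 21.8 eff6 -0.259
t 25.25 pos [0.5791 0.1272 0.0888] yaw 0.1592 q6 1.456 F [  9.6   2.  -22.4] M [ 0.195 -1.583  0.08 ] open 0.0175 ff 21.8 eff6 -0.288
bar ang -3.092 (mod pi) n=2864 topz 0.0994 tool-bar 0.110
```

```bash
python3 -m inch '[{"slide":[0,0,0.01],"turn":0.08,"grip":1},{"slide":[0,0,0.02],"turn":0.16,"grip":1}]' >/dev/null; python3 g.py || exit
python3 -m inch '[{"slide":[0,0,0.01],"turn":0.08,"grip":1},{"slide":[0,0,0.02],"turn":0.16,"grip":1}]' >/dev/null; python3 g.py || exit
python3 bar.py 2
python3 -m inch '[{"slide":[0,0,0.01],"turn":0.08,"grip":1},{"slide":[0,0,0.02],"turn":0.16,"grip":1}]' >/dev/null; python3 g.py || exit
python3 bar.py 2
```

```text
t 25.50 pos [0.5783 0.1269 0.0892] yaw -0.0003 q6 1.616 F [  6.1   1.4 -19.1] M [ 0.071 -1.066  0.194] open 0.0174 ff 21.7 eff6 -0.230
t 25.70 pos [0.5777 0.1268 0.0895] yaw -0.1600 q6 1.775 F [  3.4   0.7 -15.5] M [ 0.007 -0.524  0.283] open 0.0171 ff 22.2 eff6 -0.173
```

```bash
python3 bar.py 2; python3 -m inch '[{"slide":[0,0,0],"turn":0,"grip":1},{"slide":[0,0,0],"turn":0.08,"grip":1},{"slide":[0,0,0],"turn":0.16,"grip":1}]' 27 >/dev/null; python3 s.py;python3 bar.py 2
python3 -m inch '[{"slide":[0,0,0],"turn":0,"grip":3.2},{"slide":[0,0,-1.5],"turn":0,"grip":3.4},{"slide":[0,0,-4.7],"turn":-0.1,"grip":3.4},{"slide":[0,0,-4.7],"turn":-0.1,"grip":3.4}]' 22 >/dev/null;python3 s.py; python3 bar.py 2 4
```

```text
bar ang 3.121 (mod pi) n=2648 topz 0.0993 tool-bar -0.139
t 26.05 pos [0.5772 0.1269 0.0898] yaw -0.3191 q6 1.934 F [  3.4   0.2 -16.4] M [ 0.172 -0.432  0.328] open 0.0168 ff 27.6 eff6 -0.098
bar ang 3.052 (mod pi) n=1613 topz 0.0988 tool-bar -0.230
t 26.50 pos [0.5824 0.127  0.1472] yaw -0.2170 q6 1.832 F [1.3 0.1 0.4] M [-0.056 -0.014  0.033] open 0.0336 ff 0.0 eff6 -0.230
bar ang -3.134 (mod pi) n=1656 topz 0.0992 tool-bar -0.225
bar ang 2.307 (mod pi) n=802 topz 0.1030 tool-bar 0.618
```

Nut 2 is solid: the bar held its angle during a firmer slip, about 3.2 rad in total. Now nut 4.

```bash
python3 -m inch '[{"slide":[-5,6,0],"turn":-0.15,"grip":3.4},{"slide":[-10.5,12.7,0],"turn":-1.4,"grip":3.4},{"slide":[-10.5,12.7,0],"turn":-1.4,"grip":3.4},{"slide":[-10.5,12.7,0],"turn":-1.4,"grip":3.4},{"slide":[-10.5,12.7,0],"turn":-1.4,"grip":3.4},{"slide":[-10.5,12.7,0],"turn":-1.4,"grip":3.4},{"slide":[-10.5,12.7,0],"turn":-1.4,"grip":3.4},{"slide":[-10.5,12.7,0],"turn":-1.4,"grip":3.4},{"slide":[-10.5,12.7,0],"turn":-1.4,"grip":3.4},{"slide":[-10.5,12.7,0],"turn":-2.64,"grip":3.4},{"slide":[-10.5,12.7,0],"turn":-2.64,"grip":3.4},{"slide":[-10.5,12.7,0],"turn":-2.64,"grip":3.4},{"slide":[-10.5,12.7,0],"turn":-2.64,"grip":3.4},{"slide":[-10.5,12.7,0],"turn":-2.64,"grip":3.4},{"slide":[-10.5,12.7,0],"turn":-2.64,"grip":3.4},{"slide":[-10.5,12.7,0],"turn":-2.64,"grip":3.4},{"slide":[-10.5,12.7,0],"turn":-2.64,"grip":3.4},{"slide":[-10.5,12.7,0],"turn":-2.64,"grip":3.4},{"slide":[-10.5,12.7,0],"turn":-2.64,"grip":3.4}]' >/dev/null;python3 s.py;python3 bar.py 4 1 3
python3 -c "
from h import *
st=ctrl.get_state();print(totool([.453,.0255,.0935],st))"
```

```text
t 28.45 pos [0.4474 0.0254 0.1387] yaw 2.4204 q6 -1.020 F [ 0.5  0.6 -0.4] M [-0.005 -0.009 -0.032] open 0.0339 ff 0.0 eff6 -0.281
bar ang -0.907 (mod pi) n=1857 topz 0.1031 tool-bar 0.186
bar ang 0.561 (mod pi) n=2525 topz 0.0991 tool-bar -1.282
bar ang -0.887 (mod pi) n=16 topz 0.0930 tool-bar 0.166
[-0.40932156  0.37561946  4.4995815 ]
```

```bash
python3 -m inch '[{"slide":[-0.4,0.36,2],"turn":-0.05,"grip":3.4},{"slide":[-0.4,0.36,4.4],"turn":-0.05,"grip":3.4},{"slide":[-0.4,0.36,4.4],"turn":-0.05,"grip":1},{"slide":[-0.4,0.36,4.4],"turn":-0.05,"grip":1},{"slide":[-0.4,0.36,4.4],"turn":-0.05,"grip":1},{"slide":[-0.4,0.36,4.4],"turn":-0.05,"grip":1}]' 22 >/dev/null;python3 g.py || exit
python3 -m inch '[{"slide":[0,0,0.01],"turn":0.1,"grip":1},{"slide":[0,0,0.02],"turn":0.2,"grip":1},{"slide":[0,0,0.04],"turn":0.3,"grip":1},{"slide":[0,0,0.05],"turn":0.4,"grip":1}]' >/dev/null;python3 g.py || exit; python3 bar.py 4
python3 -m inch '[{"slide":[0,0,0.02],"turn":0.14,"grip":1},{"slide":[0,0,0.04],"turn":0.28,"grip":1},{"slide":[0,0,0.05],"turn":0.42,"grip":1},{"slide":[0,0,0.07],"turn":0.56,"grip":1},{"slide":[0,0,0.09],"turn":0.7,"grip":1},{"slide":[0,0,0.11],"turn":0.84,"grip":1}]' >/dev/null; python3 g.py; python3 bar.py 4
```

```text
t 29.10 pos [0.4507 0.027  0.0915] yaw 2.4685 q6 -1.067 F [  3.9   4.  -14.1] M [ 0.618 -0.558 -0.037] open 0.0175 ff 22.9 eff6 0.026
t 29.50 pos [0.4514 0.0277 0.0911] yaw 2.0643 q6 -0.663 F [  6.2   6.7 -16.4] M [ 1.177 -1.009  0.156] open 0.0176 ff 22.7 eff6 -0.340
bar ang -1.241 (mod pi) n=2326 topz 0.1028 tool-bar 0.163
t 30.15 pos [0.4536 0.0278 0.0903] yaw 1.2219 q6 0.178 F [ 13.4   8.  -20.7] M [ 1.412 -2.163  0.125] open 0.0178 ff 22.1 eff6 -0.542
bar ang -2.077 (mod pi) n=2447 topz 0.1019 tool-bar 0.157
```

```bash
python3 -m inch '[{"slide":[0,0,0.02],"turn":0.14,"grip":1},{"slide":[0,0,0.04],"turn":0.28,"grip":1},{"slide":[0,0,0.05],"turn":0.42,"grip":1},{"slide":[0,0,0.07],"turn":0.56,"grip":1},{"slide":[0,0,0.09],"turn":0.7,"grip":1},{"slide":[0,0,0.11],"turn":0.84,"grip":1},{"slide":[0,0,0.12],"turn":0.98,"grip":1},{"slide":[0,0,0.14],"turn":1.1,"grip":1}]' >/dev/null; python3 s.py
python3 -m inch '[{"slide":[0,0,0.01],"turn":0.08,"grip":1},{"slide":[0,0,0.02],"turn":0.16,"grip":1}]' >/dev/null; python3 g.py || exit
python3 -m inch '[{"slide":[0,0,0.01],"turn":0.08,"grip":1},{"slide":[0,0,0.02],"turn":0.16,"grip":1}]' >/dev/null; python3 g.py || exit
python3 -m inch '[{"slide":[0,0,0.01],"turn":0.08,"grip":1},{"slide":[0,0,0.02],"turn":0.16,"grip":1}]' >/dev/null; python3 g.py || exit
python3 bar.py 4
python3 -m inch '[{"slide":[0,0,0.01],"turn":0.08,"grip":1},{"slide":[0,0,0.02],"turn":0.16,"grip":1}]' >/dev/null; python3 g.py || exit
python3 -m inch '[{"slide":[0,0,0.01],"turn":0.08,"grip":1},{"slide":[0,0,0.02],"turn":0.16,"grip":1}]' >/dev/null; python3 g.py || exit
python3 bar.py 4
```

```text
t 31.00 pos [0.4549 0.0258 0.0893] yaw 0.1239 q6 1.278 F [ 15.    0.6 -22.5] M [ 0.08  -2.505  0.182] open 0.0177 ff 21.8 eff6 -0.415
t 31.20 pos [0.4549 0.0254 0.0892] yaw -0.0341 q6 1.436 F [ 13.5  -1.6 -21.2] M [-0.253 -2.276  0.128] open 0.0174 ff 21.9 eff6 -0.280
t 31.40 pos [0.4548 0.0252 0.089 ] yaw -0.1937 q6 1.596 F [ 13.6  -0.5 -21.6] M [-0.266 -2.314  0.19 ] open 0.0177 ff 21.8 eff6 -0.262
t 31.60 pos [0.4547 0.0249 0.0888] yaw -0.3535 q6 1.756 F [ 13.1  -2.1 -21.7] M [-0.406 -2.289  0.203] open 0.0175 ff 21.8 eff6 -0.265
bar ang 2.686 (mod pi) n=2960 topz 0.1001 tool-bar 0.103
t 31.85 pos [0.4544 0.0247 0.0887] yaw -0.5131 q6 1.916 F [ 12.2  -3.  -20.8] M [-0.645 -2.025  0.205] open 0.0174 ff 21.7 eff6 -0.274
t 32.05 pos [0.4542 0.0245 0.0884] yaw -0.6730 q6 2.076 F [ 11.6  -4.5 -19.7] M [-0.734 -1.892  0.131] open 0.0176 ff 21.8 eff6 -0.267
bar ang 2.384 (mod pi) n=3084 topz 0.0997 tool-bar 0.085
```

```bash
python3 -m inch '[{"slide":[0,0,0.01],"turn":0.08,"grip":1},{"slide":[0,0,0.02],"turn":0.16,"grip":1}]' >/dev/null; python3 g.py || exit
python3 -m inch '[{"slide":[0,0,0.01],"turn":0.08,"grip":1},{"slide":[0,0,0.02],"turn":0.16,"grip":1}]' >/dev/null; python3 g.py || exit
python3 bar.py 4
python3 -m inch '[{"slide":[0,0,0.01],"turn":0.08,"grip":1},{"slide":[0,0,0.02],"turn":0.16,"grip":1}]' >/dev/null; python3 g.py || exit
python3 bar.py 4
```

```text
t 32.30 pos [0.454  0.0243 0.0883] yaw -0.8327 q6 2.236 F [ 11.1  -4.3 -20.2] M [-0.792 -1.792  0.193] open 0.0175 ff 21.9 eff6 -0.273
t 32.50 pos [0.4537 0.0243 0.0881] yaw -0.9927 q6 2.396 F [  8.6  -3.7 -16.3] M [-0.595 -1.407  0.168] open 0.0177 ff 21.8 eff6 -0.270
bar ang 2.089 (mod pi) n=3175 topz 0.0993 tool-bar 0.060
t 32.75 pos [0.4531 0.0251 0.0881] yaw -1.1532 q6 2.556 F [  5.9  -0.1 -13. ] M [-0.032 -1.077  0.255] open 0.0173 ff 22.2 eff6 -0.211
```

```bash
python3 bar.py 4; python3 -m inch '[{"slide":[0,0,0],"turn":0.08,"grip":1},{"slide":[0,0,0],"turn":0.16,"grip":1}]' 27 >/dev/null; python3 s.py;python3 bar.py 4
python3 -m inch '[{"slide":[0,0,0],"turn":0,"grip":3.2},{"slide":[0,0,-1.5],"turn":0,"grip":3.4},{"slide":[0,0,-4.7],"turn":-0.1,"grip":3.4},{"slide":[0,0,-4.7],"turn":-0.1,"grip":3.4}]' 22 >/dev/null;python3 s.py; python3 bar.py 4
```

```text
bar ang 2.072 (mod pi) n=3140 topz 0.0992 tool-bar -0.083
t 33.00 pos [0.4529 0.0259 0.0882] yaw -1.3133 q6 2.715 F [  7.1   0.7 -12.2] M [-0.018 -1.147  0.309] open 0.0170 ff 27.3 eff6 -0.159
bar ang 2.004 (mod pi) n=2203 topz 0.0991 tool-bar -0.176
t 33.45 pos [0.4558 0.025  0.1416] yaw -1.2086 q6 2.611 F [-0.5 -1.   0.8] M [-0.007 -0.035 -0.056] open 0.0341 ff 0.0 eff6 -0.231
bar ang 2.075 (mod pi) n=1804 topz 0.0991 tool-bar -0.142
```

```bash
python3 -m inch '[{"slide":[0,0,-4],"turn":0,"grip":3.4},{"slide":[0,0,-8],"turn":0,"grip":3.4},{"slide":[-3,0,-14],"turn":0,"grip":3.4},{"slide":[-6,0,-18],"turn":0,"grip":3.4},{"slide":[-6,0,-18],"turn":0,"grip":3.4},{"slide":[-6,0,-18],"turn":0,"grip":3.4}]' >/dev/null;python3 s.py;python3 bar.py 1 2 3 4
python3 - <<'E'
from h import *
im,d=ctrl.read_camera("wrist");cv2.imwrite("pics/w6.png",im[:,:,::-1])
E
```

```text
t 34.10 pos [0.4316 0.0825 0.3185] yaw -1.2078 q6 2.736 F [-0.   0.   0.3] M [-0.019  0.035 -0.031] open 0.0338 ff 0.0 eff6 0.069
bar ang 0.564 (mod pi) n=543 topz 0.0991 tool-bar 1.370
bar ang -3.119 (mod pi) n=622 topz 0.0989 tool-bar -1.230
bar ang 2.089 (mod pi) n=799 topz 0.0991 tool-bar -0.155
bar ang 2.081 (mod pi) n=679 topz 0.0991 tool-bar -0.147
```

View pics/w6.png

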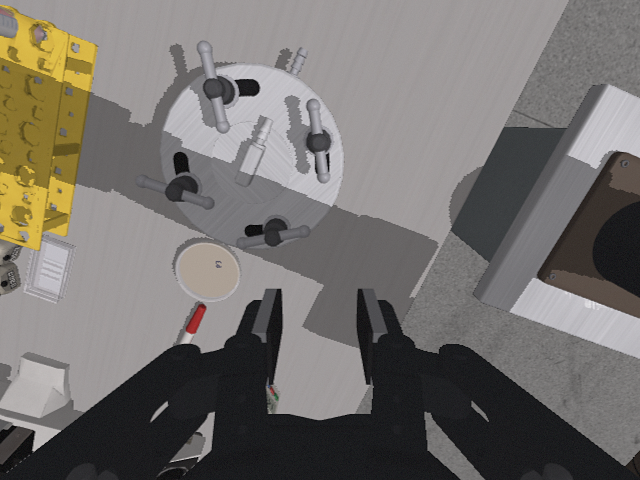

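The final view shows the inlet (265,120) in line with the outlet (300,60). All four bar tops are level at 99 mm, and the petri dish and pen look untouched. I'm handing it in.

```bash
python3 -c "
from plant import ctrl
print(ctrl.sign_off())"
```

```text
the job is handed in; nothing more can be done
None
```

The job is handed in: the cover is home with the inlet nozzle above the outlet, and all four nuts were tightened in cross order until each was felt to come up solid (3.5, 2.95, 3.2 and 3.3 rad), never over about 0.33 N·m read at the wrist against the 0.6 limit; nothing else on the bench was touched, and it took about 34 s.

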